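# Index five clicks from zero and bolt

### The job

Set the green indexing unit to position five: turn its knob anticlockwise until you feel the dial lean on its sprung zero stop, without forcing the stop, then turn it clockwise exactly five clicks from zero (count the clicks: the worn knob has some free play on the dial), let go and slide the red locking bolt fully home towards the knob. The bolt only enters at five, so do not press it against the dial at any other setting, and leave the gear, the bearing and the dropper bottle beside the unit where they are.

Things in the scene. Friction and masses are not known exactly. Their poses are not given: they have to be found in the camera images.
- unit: Indexing unit fixed to the bench: green box with a grey metal cover, 124 mm (x) by 176 mm (y, from -112 to +64), cover 45 mm above the bench; foot plate 160 by 150 mm, 8 mm high. Origin on the bench under the knob's vertical axis. The red bolt lies on the -y side of the knob.
- dial_axis (a point): Point on the knob's axis at the cover, 45 mm above the bench. Hidden below is the dial, with a sprung detent every 12 degrees (0.21 rad): a click takes 0.2 to 0.25 N m to start, which fades over half a click, then the dial snaps on by itself. Settings 0 to 9 grow clockwise seen from above; it starts between 2 and 4. The zero stop begins 0.03 rad anticlockwise of setting 0.
- knob_grip (a point): Knob: black bar 46 mm long (x), 14 mm thick, 59 to 99 mm above the bench, on a collar 34 mm across. This point: on its axis, 87 mm up, z up. It was clamped on at any angle, so its direction does not tell the setting. It has free play on the dial, 0.10 to 0.45 rad, different every time: after a reversal it turns almost freely until the play is taken up, and only then moves the dial.
- zero_stop (a joint): Give of the sprung zero stop in the unit, m: 0 = untouched; 6 N per mm at 38 mm radius, so 1 mm adds about 0.23 N m to the detent's own torque. A give of 0.6 mm is a sure touch (about 0.3 N m felt in all); more than 4 mm (about 0.7 N m) damages it. When let go it springs back and the dial rests at setting 0.
- bolt_tab (a point): Red upright tab of the locking bolt, 16 mm wide (unit x), 12 mm thick along the slide (unit y), from 46 to 68 mm above the bench. This point is its centre, 57 mm above the bench. At the start it is 90 mm from the knob's axis, home is 70 mm from it, straight towards the axis (unit +y).
- bolt (a joint): Slide of the locking bolt, m: 0 = drawn out (start), 0.020 = fully home against its end stop. It slides against about 2 N of friction and stays where it is left.
- bolt_nose (a joint): Give of the sprung nose at the front of the bolt, m: 0 = free. At a wrong setting the dial blocks the nose after 6 mm of bolt travel and it is pushed back at 1.5 N per mm; more than 2.5 mm is forcing it. At setting 5 it enters the slot freely.
- gear: Steel helical gear lying on the bench behind the unit, 69 mm across, 31 mm high; origin at the centre of its underside. Bystander.
- bearing: Ball bearing lying on the bench left of the unit, 52 mm across, 15 mm high; origin at the centre of its underside. Bystander.
- oil_bottle: Small amber dropper bottle standing behind and right of the unit, 34 mm across, 102 mm high; origin at the centre of its underside. Bystander.

How it is judged:
By the outcome, as a careful person would: the job done as asked, in the order asked, and still so for the second after the job is handed in, with the robot touching nothing.
It also fails if it takes over 72 s, if anything falls off the work surface, if the arm or the gripper's body presses on something with over 40 N, if the wrist force passes 120 N, or if a joint passes its speed limit or range.

### The arm

A 7-joint arm with a two-finger parallel gripper is mounted at the origin on a cart in front of the work surface, level with it; the furniture and walls round the work are solid. World frame = base frame: x ahead of the robot, y to its left, z up, the work surface at z = 0. Lengths are in m, angles in rad, forces in N, time in s.
With the tool pointing down it reaches from about 0.4 to 0.85 m from the base axis. Payload 10.4 kg.
Tool frame: the origin (TCP) lies between the finger pads; the fingertips stand ahead of it and the grasp point (between the pads) lies 3 mm ahead of it (r.tips_ahead is the z of the fingertips in the tool frame, in m); z points along the fingers, y is the line along which they close (so a half turn about z gives the same grasp; the last joint's range is limited). The gripper opens to 87 mm and grips with 3 to 60 N. Pads are 19 mm wide; open, the fingers measure 117 mm over their backs; the gripper's body (75 mm by 190 mm) begins 51 mm behind the grasp point.
Start: joints at [-1.261, 0.332, -0.065, 1.46, 0.022, 1.35, -0.088], TCP at [0.204, 0.591, 0.245] pointing down, gripper open.
Joint ranges: [-2.6, 2.6], [-0.5, 2.12], [-1.47, 1.34], [0.16, 2.42], [-1.27, 4.41], [0.06, 2.06], [-2.6, 2.6]. Speed limits (rad/s): [2.22, 2.22, 2.79, 2.79, 3.14, 3.14, 3.14].

### API

Orientations are given as a unit quaternion [x, y, z, w].
In Python, from bench import telemetry, camera, get_calibration, r gives the robot as it stands.
- The arm moves only by the tool drive_tool, never from a script. Its argument "series" is one flat list of numbers, 7 for each row, row after row: the turn, a rotation vector about the tool's x, y, z in units of 5 degrees (1.0 is 5 degrees), then the shift along the tool's x, y, z in units of 40 mm (1.0 is 40 mm), then the opening, from -1 (shut) to 1 (fully open). A call has 1 to 10 rows; each row is the pose to reach, as a shift and turn from the pose commanded when the call began, along the tool's axes at that moment; what a row does not reach only later rows make up. A row lasts 1/12 s, in which the tool goes at most 41.7 mm and 7.16 degrees, less where a joint would pass 70% of its speed; a pose out of reach is approached as far as the arm can. A call with a gripper value outside its range is refused whole. The fingers move at their own pace and stop on an object; "grip_force" is the grip in N (left out, the last holds). Time passes only in rows, so rows that repeat a pose let the fingers close. It gives the time, the measured TCP pose, the force, the opening and the grip force at its end, in the units of the state.
- telemetry.read_state(): the state, without advancing time (a new reading comes with each control period).
- camera(name): name is "side" or "top" or "wrist"; returns the picture (384x512x3 uint8, red, green, blue); there is no depth.
- get_calibration(name): a dict with "fovy" (degrees; the focal length in pixels is half the picture's height over the tangent of half this angle, whatever the lens; pixels are square), "cx", "cy" (the principal point, pixels), "dist" ([k1, k2, p1, p2, k3] as OpenCV has them; the pictures are not rectified), "xyz" and "rotation" of the camera in the world. Camera axes: x right, y up, looking along -z (the intrinsics and any distortion apply to the point x, -y, -z); pixel columns grow to the right and rows downward; lengths in m; the calibration is good to about 2 mm. A picture is of the moment at which its call begins: read the wrist's pose just before it. get_calibration takes no time and is no camera call; for the wrist camera it gives the pose at the moment of the call.
- r.close_job(): hands the job in; it is judged then, once.
The state is a dict: "time": time; "joint_positions": joint angles; "joint_vel": joint speeds; "joint_torque": joint torques, N m; "ee_pos": TCP position; "eef_rot": TCP orientation; "ft_force": force on the tool from outside, world axes, zero at the start; "torque": the same for the moment, N m; "width": finger opening in m; "grip_force": force on a finger pad.
Only numpy, scipy, OpenCV 4.12 (cv2) and the standard library are available. Lean on these libraries where they do the work, as an engineer would, in place of code of your own. Each camera call takes 0.05 s, during which the arm holds its last target. There are 200 camera calls.

## Working session

There is one attempt and no reset: what is moved stays moved. The work goes in short steps, Python scripts to look and compute and a tool call to move; the robot and the scene stay as the last step left them, time stands still between calls to the robot, and variables do not carry over. Pictures are saved under pics/ and viewed, at most 10 in all, crops included, and the job is handed in when it is done.

Besides the shell and the picture viewer there is one more tool, called after "Emit:" as name(argument=value, ...) on one line, values as JSON. drive_tool: Moves the arm, as the interface text tells. Its arguments: {"type":"object","properties":{"series":{"type":"array"},"grip_force":{"type":"number"}},"required":["series"]}

```bash
ls; mkdir -p pics
python3 - <<'E'
from bench import telemetry,camera,get_calibration,r
import cv2
s=telemetry.read_state();print(s, r.tips_ahead)
for n in("top","side"):
    print(n,get_calibration(n)); cv2.imwrite(f"pics/{n}1.png",camera(n)[...,::-1])
E
```

```text
pics
{'time': 0.0, 'joint_positions': array([-1.26057052,  0.33288473, -0.06468479,  1.46091371,  0.02160593,
        1.34987892, -0.08847085]), 'joint_vel': array([-3.21053013e-04, -7.39134740e-04,  1.25822008e-03,  1.84383361e-03,
       -4.66662743e-05, -6.35697294e-04,  1.94868509e-04]), 'joint_torque': array([-7.62324216e-04, -6.23256755e+01,  2.39849766e-02, -3.89898956e+01,
       -6.14503096e-02,  3.98221775e-02,  1.90863916e-04]), 'ee_pos': array([0.20409997, 0.59037785, 0.24375902]), 'eef_rot': array([ 1.65627851e-01,  9.86188082e-01, -6.90080594e-04, -7.88412547e-05]), 'ft_force': array([-0.11282006, -0.09425805,  0.35908799]), 'torque': array([-0.02616225, -0.04417388,  0.01490768]), 'grip_force': 0.0, 'width': 0.08698133023620273} 0.022
top {'fovy': 54.011083712810695, 'cx': 254.0625356244333, 'cy': 191.20733006659944, 'dist': array([-0.11832781,  0.        ,  0.        ,  0.        ,  0.        ]), 'xyz': array([0.47658603, 0.03684913, 0.97686614]), 'rotation': array([-0.06635539,  0.07819162,  0.73975386, -0.66501674])}
side {'fovy': 51.00281622414931, 'cx': 254.33819932130126, 'cy': 187.97723454124807, 'dist': array([-0.02714001,  0.        ,  0.        ,  0.        ,  0.        ]), 'xyz': array([0.36477562, 0.66470221, 0.70161159]), 'rotation': array([-0.08805769,  0.39850378,  0.8933868 , -0.18788455])}
```

View pics/top1.png

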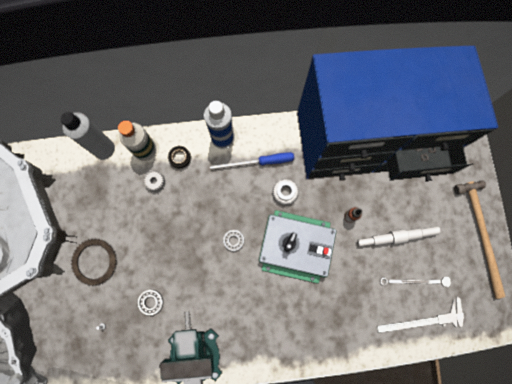

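View pics/side1.png

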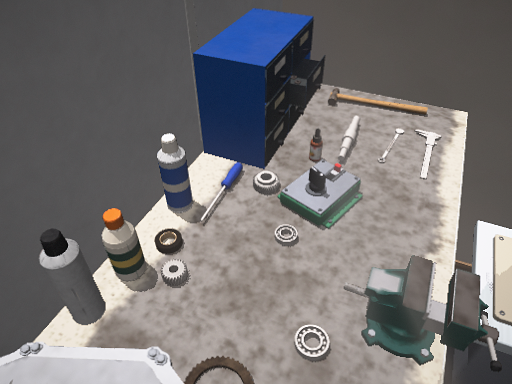

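The top view shows the unit near (298,247), the knob near (290,243) and the red tab near (325,251). The gear is at (286,191), the bearing at (233,240) and the bottle at (354,214). I'll enlarge this area.

```bash
cat > h.py <<'E'
import numpy as np,cv2
from scipy.spatial.transform import Rotation as R
from bench import telemetry,camera,get_calibration,r
def K(c,h=384):
    f=h/2/np.tan(np.radians(c["fovy"])/2); return np.array([[f,0,c["cx"]],[0,f,c["cy"]],[0,0,1]])
def rot(c):
    q=np.array(c["rotation"]); return R.from_matrix(q) if q.shape==(3,3) else R.from_quat(q)
def world(c,uv,z):
    p=cv2.undistortPoints(np.array([[uv]],float),K(c),c["dist"])[0,0]
    d=rot(c).apply([p[0],-p[1],-1]); o=np.array(c["xyz"]); return o+d*(z-o[2])/d[2]
def pix(c,P):
    q=rot(c).inv().apply(np.atleast_2d(P)-c["xyz"])*[1,-1,-1]
    return cv2.projectPoints(q.reshape(-1,1,3),np.zeros(3),np.zeros(3),K(c),c["dist"])[0][:,0]
def crop(img,x0,y0,x1,y1,s,name):
    cv2.imwrite(f"pics/{name}.png",cv2.resize(img[y0:y1,x0:x1,::-1],None,fx=s,fy=s,interpolation=cv2.INTER_CUBIC))
E
python3 - <<'E'
from h import *
im=cv2.imread("pics/top1.png")[...,::-1]
crop(im,250,200,350,290,6,"topc")
c=get_calibration("top")
print("knob",world(c,(290,243),.09),"tab",world(c,(325,251),.057))
for n,u,z in(("gear",(286,191),.03),("bear",(233,240),.015),("bottle",(354,214),.08)):print(n,world(c,u,z))
E
```

```text
knob [ 0.52740079 -0.05861694  0.09      ] tab [ 0.50051614 -0.14477306  0.057     ]
gear [ 0.66400615 -0.07139924  0.03      ]
bear [0.5547819  0.07672697 0.015     ]
bottle [ 0.58004159 -0.22342049  0.08      ]
```

View pics/topc.png

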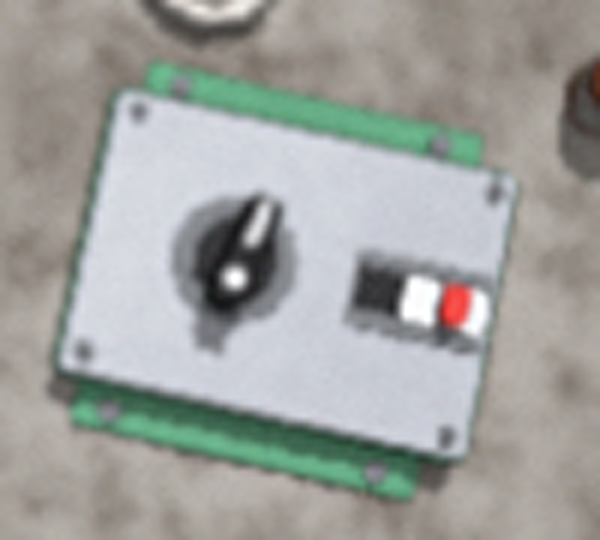

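The crop shows the cover corners at (118,90), (517,175), (465,460) and (60,370), with the knob bar running from about (270,195) to (225,305). The red tab is at (457,305).

Run:
```python
from h import *
c=get_calibration("top")
W=lambda u,z: world(c,(250+(u[0]-2.5)/6,200+(u[1]-2.5)/6),z)
P=np.array([W(u,.045)[:2] for u in((118,90),(517,175),(465,460),(60,370))])
M=np.array([[62,64],[62,-112],[-62,-112],[-62,64]])/1e3
print(np.linalg.norm(np.diff(P,axis=0),axis=1))
q,_=R.align_vectors(np.c_[P-P.mean(0),0*P[:,0]],np.c_[M-M.mean(0),0*M[:,0]])
yaw=q.as_rotvec()[2]; o=P.mean(0)-q.apply([*M.mean(0),0])[:2]
print("yaw",yaw,"origin",o,"tab",o+q.apply([0,-.09,0])[:2],W((457,305),.066))
a,b=W((268,197),.099),W((228,303),.099); print("knob",(a+b)/2,np.linalg.norm(a-b),np.degrees(np.arctan2(*(a-b)[1::-1])))
s=telemetry.read_state(); print(R.from_quat(s["eef_rot"]).as_matrix())
w=get_calibration("wrist");print(w, R.from_quat(s["eef_rot"]).inv().apply(w["xyz"]-s["ee_pos"]))
```

```text
[0.16974243 0.11915868 0.16887424]
yaw -0.3226160929782645 origin [ 0.5304599  -0.05980141] tab [ 0.50192551 -0.14515824] [ 0.5014609  -0.14500294  0.066     ]
knob [ 0.53075309 -0.06032088  0.099     ] 0.044057519102544365 -27.750617863058494
[[-9.45129721e-01  3.26695075e-01 -3.73234747e-04]
 [ 3.26695283e-01  9.45128896e-01 -1.24975119e-03]
 [-5.55326142e-05 -1.30311103e-03 -9.99999149e-01]]
{'fovy': 60.89520101115601, 'cx': 256.99096522451146, 'cy': 192.58345726065056, 'dist': array([-0.04529817,  0.        ,  0.        ,  0.        ,  0.        ]), 'xyz': array([0.13034259, 0.61569059, 0.38390094]), 'rotation': array([-0.11491124, -0.08105378,  0.57460566,  0.80625928])} [ 0.07795281 -0.00036044 -0.14007568]
```

Emit:
drive_tool(series=[0,0,0,0,0,-0.8,1,0,0,1,-0.5,-0.5,-1.5,1,0,0,2,-1.1,-1.1,-1.5,1,0,0,3.2,-1.8,-1.8,-1.5,1,0,0,4.4,-2.5,-2.5,-1.5,1,0,0,5.6,-3.2,-3.2,-1.5,1,0,0,6.8,-3.9,-3.8,-1.5,1,0,0,8,-4.6,-4.5,-1.5,1,0,0,9,-5.3,-5.2,-1.5,1,0,0,10,-6,-5.9,-1.5,1])

```text
time: 0.93
ee_pos: [0.3542, 0.2873, 0.3043]
eef_rot: [0.569, 0.823, -0.0, -0.0]
ft_force: [1.4, 0.7, 0.1]
width: 0.0869
grip_force: 0.0
```

```bash
cat >> h.py <<'E'
def rel(P,yawdeg):
    "tool-frame shift (units) and z turn (units) to reach TCP P with tool x at yawdeg"
    s=telemetry.read_state(); q=R.from_quat(s["eef_rot"]); x=q.as_matrix()[:,0]; yaw=np.degrees(np.arctan2(x[1],x[0]))
    g=R.from_euler("ZX",[yawdeg,180],degrees=True); t=(q.inv()*g).as_rotvec(degrees=True)/5
    print("t",round(s["time"],2),"pos",s["ee_pos"].round(4),"yaw",yaw.round(1),"j",s["joint_positions"].round(2),"shift",(q.inv().apply(np.array(P)-s["ee_pos"])/.04).round(2),"turn",t.round(2),"w",s["width"].round(4),"F",s["ft_force"].round(2),"T",s["torque"].round(3))
E
python3 -c "
from h import *
rel((.5305,-.06,.2),-27.8)"
```

```text
Traceback (most recent call last):
  File "h.py", line 20, in rel
    print("t",round(s["time"],2),"pos",s["ee_pos"].round(4),"yaw",yaw.round(1),"j",s["joint_positions"].round(2),"shift",(q.inv().apply(np.array(P)-s["ee_pos"])/.04).round(2),"turn",t.round(2),"w",s["width"].round(4),"F",s["ft_force"].round(2),"T",s["torque"].round(3))
                                                                                                                                                                                                     ^^^^^^^^^^^^^^^^
AttributeError: 'float' object has no attribute 'round'
```

```bash
sed -i 's/yaw.round(1)/round(float(yaw),1)/; s/s\["width"\].round(4)/round(float(s["width"]),4)/' h.py
cat > q.py <<'E'
from bench import telemetry
from scipy.spatial.transform import Rotation as R
import numpy as np
s=telemetry.read_state();x=R.from_quat(s["eef_rot"]).as_matrix()[:,0]
print(f"t {s['time']:.2f} yaw {np.degrees(np.arctan2(x[1],x[0])):.2f} T {s['torque'].round(3)} F {s['ft_force'].round(1)} j7 {s['joint_positions'][6]:.2f} pos {s['ee_pos'].round(4)} g {s['grip_force']:.1f}")
E
python3 -c "
from h import *
rel((.5305,-.06,.2),-27.8)"
```

```text
t 0.93 pos [0.3542 0.2873 0.3043] yaw 110.7 j [-0.99 -0.08  0.19  1.8   0.02  1.43 -0.43] shift [-9.68  1.06  2.61] turn [-0.   0.  27.7] w 0.0869 F [1.4  0.67 0.09] T [-0.038 -0.043 -0.018]
```

Emit:
drive_tool(series=[0,0,1.2,-0.8,0.1,0,1,0,0,2.5,-1.6,0.2,0,1,0,0,3.8,-2.5,0.3,0,1,0,0,5.2,-3.4,0.4,0,1,0,0,6.5,-4.3,0.5,0,1,0,0,7.9,-5.2,0.6,0,1,0,0,9.3,-6.1,0.7,0,1,0,0,10.7,-7,0.8,0,1,0,0,12,-7.8,0.9,0,1,0,0,13,-8.4,1,0,1])

```text
time: 1.77
ee_pos: [0.5118, -0.0135, 0.3045]
eef_rot: [0.922, 0.386, -0.0, 0.0]
ft_force: [0.7, 0.7, 0.2]
width: 0.0869
grip_force: 0.0
```

```bash
python3 -c "
from h import *
rel((.5305,-.06,.2),-27.8)"
```

```text
t 1.77 pos [ 0.5118 -0.0135  0.3045] yaw 45.4 j [-0.61  0.04  0.57  1.69 -0.02  1.42 -0.82] shift [-0.5   1.15  2.61] turn [ 1.000e-02 -0.000e+00  1.465e+01] w 0.0869 F [0.73 0.67 0.24] T [-0.046  0.111  0.004]
```

Emit:
drive_tool(series=[0,0,-1.3,-0.2,0.3,0,1,0,0,-2.7,-0.3,0.6,0,1,0,0,-4.1,-0.4,0.9,0,1,0,0,-5.5,-0.5,1.15,0,1,0,0,-6.9,-0.5,1.15,0,1,0,0,-8.3,-0.5,1.15,0,1,0,0,-9.7,-0.5,1.15,0,1,0,0,-11,-0.5,1.15,0,1,0,0,-12.3,-0.5,1.15,0,1,0,0,-13,-0.5,1.15,0,1])

```text
time: 2.6
ee_pos: [0.5302, -0.0566, 0.3042]
eef_rot: [0.564, 0.826, -0.0, -0.0]
ft_force: [0.2, 0.1, -0.7]
width: 0.0872
grip_force: 0.0
```

Emit:
drive_tool(series=[0,0,-1.3,0,0,0.2,1,0,0,-2.7,0,0,0.5,1,0,0,-4.1,0,0,0.8,1,0,0,-5.5,0,0,1,1,0,0,-6.7,0,0,1,1,0,0,-7.7,0,0,1,1,0,0,-8.3,0,0,1,1,0,0,-8.3,0,0,1,1])

```text
time: 3.27
ee_pos: [0.5302, -0.0567, 0.2642]
eef_rot: [0.237, 0.971, -0.0, -0.0]
ft_force: [-0.0, -0.5, 0.4]
width: 0.0873
grip_force: 0.0
```

Run:
```python
from h import *
rel((.5305,-.06,.09),152.2)
c=get_calibration("wrist"); im=camera("wrist"); cv2.imwrite("pics/w1.png",im[...,::-1])
for P in((.5305,-.06,.099),(.502,-.145,.068),(.5305,-.06,.045)):print(pix(c,P))
```

```text
t 3.27 pos [ 0.5302 -0.0567  0.2642] yaw 152.6 j [-0.46  0.12  0.53  1.7  -0.06  1.34  1.17] shift [-0.05 -0.07  4.36] turn [-0.   -0.01  0.07] w 0.0873 F [-0.04 -0.5   0.4 ] T [-0.002 -0.017 -0.007]
[[254.71444206 183.91077996]]
[[172.32155734 189.12863367]]
[[255.05886619 171.79662799]]
```

View pics/w1.png

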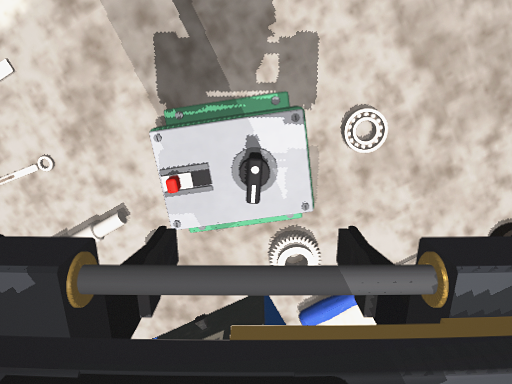

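The wrist view shows the bar near vertical, with its dot at (255,170) and its mark ending at (252,203). The projected centre is (255,184), so the position agrees. I'll check the bar's direction in an enlarged crop.

Run:
```python
from h import *
im=cv2.imread("pics/w1.png")[...,::-1]; crop(im,225,130,285,215,7,"w1c")
c=get_calibration("wrist")
for y in(146,150,154,158):
    d=np.array([np.cos(np.radians(y)),np.sin(np.radians(y)),0])*.023; P=np.array([.5305,-.06,.099])
    print(y,((pix(c,np.array([P-d,P+d]))-[225,130])*7).round(0).tolist())
```

```text
146 [[190.0, 534.0], [226.0, 213.0]]
150 [[201.0, 535.0], [215.0, 212.0]]
154 [[213.0, 535.0], [203.0, 212.0]]
158 [[224.0, 534.0], [191.0, 213.0]]
```

View pics/w1c.png

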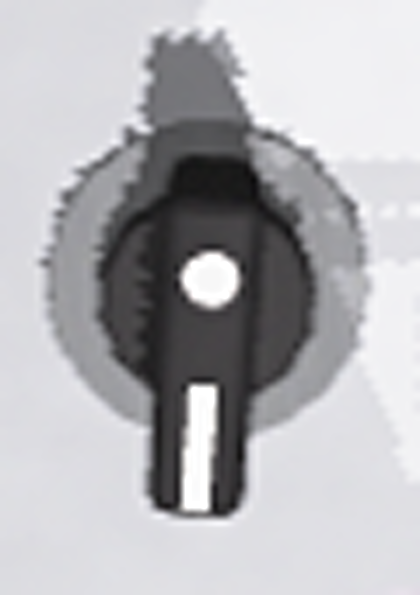

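The bar's top face runs from (215,205) to (196,515) in the crop. That puts its yaw near 149° and its centre within 2 mm of the estimate. I'll descend and grip.

Emit:
drive_tool(series=[0,0,0.3,0,-0.05,0.8,1,0,0,0.7,0,-0.07,1.7,1,0,0,0.7,0,-0.07,2.6,1,0,0,0.7,0,-0.07,3.4,1,0,0,0.7,0,-0.07,4,1,0,0,0.7,0,-0.07,4.3,1,0,0,0.7,0,-0.07,4.36,1,0,0,0.7,0,-0.07,4.36,1,0,0,0.7,0,-0.07,4.36,1])

```text
time: 4.07
ee_pos: [0.5301, -0.0592, 0.0916]
eef_rot: [0.268, 0.963, 0.0, 0.001]
ft_force: [0.6, 0.4, 0.4]
width: 0.0871
grip_force: 0.0
```

```bash
python3 -c "
from h import *
rel((.5305,-.06,.09),149.2)"; python3 q.py
```

```text
t 4.07 pos [ 0.5301 -0.0592  0.0916] yaw 148.9 j [-0.42  0.29  0.51  1.9  -0.17  0.99  1.2 ] shift [-0.02 -0.01  0.04] turn [ 0.01  0.02 -0.06] w 0.0871 F [0.62 0.36 0.38] T [-0.042  0.012  0.002]
t 4.07 yaw 148.89 T [-0.042  0.012  0.002] F [0.6 0.4 0.4] j7 1.20 pos [ 0.5301 -0.0592  0.0916] g 0.0
```

Emit:
drive_tool(series=[0,0,0,0,0,0,-0.3,0,0,0,0,0,0,-0.3,0,0,0,0,0,0,-0.6,0,0,0,0,0,0,-0.8,0,0,0,0,0,0,-1,0,0,0,0,0,0,-1,0,0,0,0,0,0,-1,0,0,0,0,0,0,-1,0,0,0,0,0,0,-1,0,0,0,0,0,0,-1], grip_force=20)

```text
time: 4.9
ee_pos: [0.5291, -0.0591, 0.0901]
eef_rot: [0.268, 0.963, 0.0, -0.0]
ft_force: [-0.6, 0.6, -0.3]
width: 0.0283
grip_force: 0.0
```

```bash
python3 q.py
```

```text
t 4.90 yaw 148.93 T [-0.025  0.017 -0.05 ] F [-0.6  0.6 -0.3] j7 1.20 pos [ 0.5291 -0.0591  0.0901] g 0.0
```

Emit:
drive_tool(series=[0,0,0,0,0,0,-1,0,0,0,0,0,0,-1,0,0,0,0,0,0,-1,0,0,0,0,0,0,-1,0,0,0,0,0,0,-1])

```text
time: 5.32
ee_pos: [0.5291, -0.0593, 0.0901]
eef_rot: [0.268, 0.963, -0.0, -0.0]
ft_force: [-0.4, -1.3, 1.6]
width: 0.0138
grip_force: 20.0
```

```bash
python3 q.py
```

```text
t 5.32 yaw 148.92 T [-0.258  0.176  0.001] F [-0.4 -1.3  1.6] j7 1.20 pos [ 0.5291 -0.0593  0.0901] g 20.0
```

Emit:
drive_tool(series=[0,0,0,0,0,0,-1,0,0,0,0,0,0,-1])

```text
time: 5.48
ee_pos: [0.5291, -0.0593, 0.0901]
eef_rot: [0.268, 0.963, -0.0, -0.0]
ft_force: [-1.2, -1.6, 0.7]
width: 0.0139
grip_force: 20.0
```

```bash
python3 q.py
```

```text
t 5.48 yaw 148.92 T [-0.377  0.232  0.013] F [-1.2 -1.6  0.7] j7 1.20 pos [ 0.5291 -0.0593  0.0901] g 20.0
```

Emit:
drive_tool(series=[0,0,-0.4,0,0,0,-1,0,0,-0.4,0,0,0,-1])

```text
time: 5.65
ee_pos: [0.5291, -0.0592, 0.0901]
eef_rot: [0.25, 0.968, -0.0, -0.0]
ft_force: [-1.8, -1.4, -0.5]
width: 0.0138
grip_force: 20.0
```

```bash
python3 q.py
```

```text
t 5.65 yaw 151.01 T [-0.439  0.337  0.012] F [-1.8 -1.4 -0.5] j7 1.23 pos [ 0.5291 -0.0592  0.0901] g 20.0
```

Emit:
drive_tool(series=[0,0,-0.4,0,0,0,-1,0,0,-0.4,0,0,0,-1])

```text
time: 5.82
ee_pos: [0.5291, -0.0593, 0.0901]
eef_rot: [0.234, 0.972, -0.0, -0.0]
ft_force: [-1.1, -1.7, 0.9]
width: 0.0138
grip_force: 20.0
```

```bash
python3 q.py
```

```text
t 5.82 yaw 152.97 T [-0.453  0.349  0.074] F [-1.1 -1.7  0.9] j7 1.26 pos [ 0.5291 -0.0593  0.0901] g 20.0
```

Emit:
drive_tool(series=[0,0,-0.4,0,0,0,-1,0,0,-0.4,0,0,0,-1])

```text
time: 5.98
ee_pos: [0.529, -0.0593, 0.0901]
eef_rot: [0.217, 0.976, -0.0, -0.0]
ft_force: [-1.9, -1.5, 0.9]
width: 0.014
grip_force: 20.0
```

```bash
python3 q.py
```

```text
t 5.98 yaw 154.92 T [-0.486  0.379  0.01 ] F [-1.9 -1.5  0.9] j7 1.30 pos [ 0.529  -0.0593  0.0901] g 20.0
```

Emit:
drive_tool(series=[0,0,-0.4,0,0,0,-1,0,0,-0.4,0,0,0,-1])

```text
time: 6.15
ee_pos: [0.529, -0.0593, 0.0901]
eef_rot: [0.2, 0.98, -0.0, -0.0]
ft_force: [-1.7, -2.2, 1.5]
width: 0.0137
grip_force: 20.0
```

```bash
python3 q.py
```

```text
t 6.15 yaw 156.89 T [-0.554  0.459 -0.093] F [-1.7 -2.2  1.5] j7 1.33 pos [ 0.529  -0.0593  0.0901] g 20.0
```

Emit:
drive_tool(series=[0,0,-0.4,0,0,0,-1,0,0,-0.4,0,0,0,-1])

```text
time: 6.32
ee_pos: [0.5289, -0.0594, 0.0901]
eef_rot: [0.183, 0.983, -0.0, -0.0]
ft_force: [-2.7, -2.3, 1.8]
width: 0.014
grip_force: 20.0
```

```bash
python3 q.py
```

```text
t 6.32 yaw 158.86 T [-0.591  0.595 -0.171] F [-2.7 -2.3  1.8] j7 1.36 pos [ 0.5289 -0.0594  0.0901] g 20.0
```

Emit:
drive_tool(series=[0,0,-0.4,0,0,0,-1,0,0,-0.4,0,0,0,-1])

```text
time: 6.48
ee_pos: [0.529, -0.0594, 0.0901]
eef_rot: [0.166, 0.986, -0.0, -0.0]
ft_force: [-2.7, -3.2, 1.6]
width: 0.0139
grip_force: 20.0
```

```bash
python3 q.py
```

```text
t 6.48 yaw 160.85 T [-0.687  0.53  -0.178] F [-2.7 -3.2  1.6] j7 1.39 pos [ 0.529  -0.0594  0.0901] g 20.0
```

Emit:
drive_tool(series=[0,0,-0.4,0,0,0,-1,0,0,-0.4,0,0,0,-1])

```text
time: 6.65
ee_pos: [0.5291, -0.0593, 0.0901]
eef_rot: [0.149, 0.989, -0.0, -0.0]
ft_force: [-0.8, -2.7, 2.0]
width: 0.0143
grip_force: 20.0
```

```bash
python3 q.py
```

```text
t 6.65 yaw 162.88 T [-0.839  0.558 -0.007] F [-0.8 -2.7  2. ] j7 1.43 pos [ 0.5291 -0.0593  0.0901] g 20.0
```

Emit:
drive_tool(series=[0,0,-0.4,0,0,0,-1,0,0,-0.4,0,0,0,-1])

```text
time: 6.82
ee_pos: [0.5291, -0.0593, 0.0901]
eef_rot: [0.132, 0.991, -0.0, -0.0]
ft_force: [-2.6, -3.0, 2.1]
width: 0.0141
grip_force: 20.0
```

```bash
python3 q.py
```

```text
t 6.82 yaw 164.88 T [-0.839  0.605 -0.021] F [-2.6 -3.   2.1] j7 1.46 pos [ 0.5291 -0.0593  0.0901] g 20.0
```

Emit:
drive_tool(series=[0,0,-0.4,0,0,0,-1,0,0,-0.4,0,0,0,-1])

```text
time: 6.98
ee_pos: [0.5291, -0.0593, 0.0901]
eef_rot: [0.114, 0.993, -0.0, -0.0]
ft_force: [-2.5, -3.7, 2.0]
width: 0.014
grip_force: 20.0
```

```bash
python3 q.py
```

```text
t 6.98 yaw 166.87 T [-0.915  0.619 -0.044] F [-2.5 -3.7  2. ] j7 1.49 pos [ 0.5291 -0.0593  0.0901] g 20.0
```

Emit:
drive_tool(series=[0,0,-0.4,0,0,0,-1,0,0,-0.4,0,0,0,-1])

```text
time: 7.15
ee_pos: [0.529, -0.0594, 0.0901]
eef_rot: [0.097, 0.995, -0.0, -0.0]
ft_force: [-2.9, -4.3, 1.7]
width: 0.0141
grip_force: 20.0
```

```bash
python3 q.py
```

```text
t 7.15 yaw 168.85 T [-0.978  0.692 -0.139] F [-2.9 -4.3  1.7] j7 1.53 pos [ 0.529  -0.0594  0.0901] g 20.0
```

Emit:
drive_tool(series=[0,0,-0.4,0,0,0,-1,0,0,-0.8,0,0,0,-1,0,0,-0.8,0,0,0,-1])

```text
time: 7.4
ee_pos: [0.529, -0.0594, 0.0901]
eef_rot: [0.062, 0.998, -0.0, -0.0]
ft_force: [-2.7, -3.5, 2.9]
width: 0.0137
grip_force: 20.0
```

```bash
python3 q.py
```

```text
t 7.40 yaw 172.84 T [-1.01   0.664 -0.134] F [-2.7 -3.5  2.9] j7 1.59 pos [ 0.529  -0.0594  0.0901] g 20.0
```

Emit:
drive_tool(series=[0,0,-0.4,0,0,0,-1,0,0,-0.4,0,0,0,-1])

```text
time: 7.57
ee_pos: [0.5291, -0.0593, 0.0901]
eef_rot: [0.045, 0.999, -0.0, -0.0]
ft_force: [-3.3, -4.6, 2.1]
width: 0.0142
grip_force: 20.0
```

```bash
python3 q.py
```

```text
t 7.57 yaw 174.86 T [-1.146  0.696 -0.051] F [-3.3 -4.6  2.1] j7 1.63 pos [ 0.5291 -0.0593  0.0901] g 20.0
```

Emit:
drive_tool(series=[0,0,-0.4,0,0,0,-1,0,0,-0.4,0,0,0,-1])

```text
time: 7.73
ee_pos: [0.5291, -0.0594, 0.0901]
eef_rot: [0.027, 1.0, -0.0, -0.0]
ft_force: [-2.7, -3.5, 2.0]
width: 0.0137
grip_force: 20.0
```

```bash
python3 q.py
```

```text
t 7.73 yaw 176.86 T [-1.132  0.641 -0.036] F [-2.7 -3.5  2. ] j7 1.66 pos [ 0.5291 -0.0594  0.0901] g 20.0
```

Emit:
drive_tool(series=[0,0,-0.4,0,0,0,-1,0,0,-0.4,0,0,0,-1])

```text
time: 7.9
ee_pos: [0.5291, -0.0594, 0.0901]
eef_rot: [0.01, 1.0, -0.0, -0.0]
ft_force: [-2.0, -4.9, 2.1]
width: 0.0139
grip_force: 20.0
```

```bash
python3 q.py
```

```text
t 7.90 yaw 178.85 T [-1.195  0.604 -0.051] F [-2.  -4.9  2.1] j7 1.69 pos [ 0.5291 -0.0594  0.0901] g 20.0
```

Emit:
drive_tool(series=[0,0,-0.4,0,0,0,-1,0,0,-0.4,0,0,0,-1])

```text
time: 8.07
ee_pos: [0.5291, -0.0595, 0.0901]
eef_rot: [-0.007, 1.0, -0.0, -0.0]
ft_force: [-1.6, -4.8, 1.5]
width: 0.0141
grip_force: 20.0
```

```bash
python3 q.py
```

```text
t 8.07 yaw -179.17 T [-1.199  0.647 -0.066] F [-1.6 -4.8  1.5] j7 1.73 pos [ 0.5291 -0.0595  0.0901] g 20.0
```

Emit:
drive_tool(series=[0,0,-0.4,0,0,0,-1,0,0,-0.4,0,0,0,-1])

```text
time: 8.23
ee_pos: [0.5291, -0.0596, 0.0901]
eef_rot: [-0.025, 1.0, -0.0, -0.0]
ft_force: [-2.3, -5.6, 2.5]
width: 0.014
grip_force: 20.0
```

```bash
python3 q.py
```

```text
t 8.23 yaw -177.18 T [-1.176  0.671 -0.252] F [-2.3 -5.6  2.5] j7 1.76 pos [ 0.5291 -0.0596  0.0901] g 20.0
```

Emit:
drive_tool(series=[0,0,-0.2,0,0,0,-1,0,0,-0.2,0,0,0,-1])

```text
time: 8.4
ee_pos: [0.529, -0.0596, 0.0901]
eef_rot: [-0.033, 0.999, -0.0, -0.0]
ft_force: [-2.6, -5.3, 2.1]
width: 0.0139
grip_force: 20.0
```

```bash
python3 q.py
```

```text
t 8.40 yaw -176.25 T [-1.196  0.674 -0.291] F [-2.6 -5.3  2.1] j7 1.78 pos [ 0.529  -0.0596  0.0901] g 20.0
```

Emit:
drive_tool(series=[0,0,-0.2,0,0,0,-1,0,0,-0.2,0,0,0,-1])

```text
time: 8.57
ee_pos: [0.5291, -0.0596, 0.0901]
eef_rot: [-0.041, 0.999, -0.0, -0.0]
ft_force: [-2.9, -4.8, 2.3]
width: 0.0141
grip_force: 20.0
```

```bash
python3 q.py
```

```text
t 8.57 yaw -175.24 T [-1.159  0.749 -0.229] F [-2.9 -4.8  2.3] j7 1.79 pos [ 0.5291 -0.0596  0.0901] g 20.0
```

Emit:
drive_tool(series=[0,0,0,0,0,0,-1])

```text
time: 8.65
ee_pos: [0.5291, -0.0595, 0.0901]
eef_rot: [-0.041, 0.999, -0.0, -0.0]
ft_force: [-3.2, -5.2, 1.2]
width: 0.0139
grip_force: 20.0
```

```bash
python3 q.py
```

```text
t 8.65 yaw -175.28 T [-1.254  0.672 -0.199] F [-3.2 -5.2  1.2] j7 1.79 pos [ 0.5291 -0.0595  0.0901] g 20.0
```

Emit:
drive_tool(series=[0,0,-0.2,0,0,0,-1,0,0,-0.2,0,0,0,-1])

```text
time: 8.82
ee_pos: [0.5291, -0.0594, 0.0901]
eef_rot: [-0.05, 0.999, -0.0, -0.0]
ft_force: [-2.9, -5.3, 2.3]
width: 0.0137
grip_force: 20.0
```

```bash
python3 q.py
```

```text
t 8.82 yaw -174.21 T [-1.233  0.637  0.024] F [-2.9 -5.3  2.3] j7 1.81 pos [ 0.5291 -0.0594  0.0901] g 20.0
```

Emit:
drive_tool(series=[0,0,-0.4,0,0,0,-1,0,0,-0.8,0,0,0,-1,0,0,-0.8,0,0,0,-1])

```text
time: 9.07
ee_pos: [0.5291, -0.0595, 0.0901]
eef_rot: [-0.086, 0.996, -0.0, -0.0]
ft_force: [-1.6, -4.4, 1.6]
width: 0.0137
grip_force: 20.0
```

```bash
python3 q.py
```

```text
t 9.07 yaw -170.14 T [-1.231  0.635  0.07 ] F [-1.6 -4.4  1.6] j7 1.88 pos [ 0.5291 -0.0595  0.0901] g 20.0
```

Emit:
drive_tool(series=[0,0,-0.4,0,0,0,-1,0,0,-0.4,0,0,0,-1])

```text
time: 9.23
ee_pos: [0.5291, -0.0596, 0.0901]
eef_rot: [-0.103, 0.995, -0.0, -0.0]
ft_force: [-2.0, -4.0, 1.4]
width: 0.014
grip_force: 20.0
```

```bash
python3 q.py
```

```text
t 9.23 yaw -168.16 T [-1.294  0.627 -0.083] F [-2.  -4.   1.4] j7 1.91 pos [ 0.5291 -0.0596  0.0901] g 20.0
```

Emit:
drive_tool(series=[0,0,-0.4,0,0,0,-1,0,0,-0.4,0,0,0,-1])

```text
time: 9.4
ee_pos: [0.5291, -0.0597, 0.0901]
eef_rot: [-0.12, 0.993, -0.0, -0.0]
ft_force: [-2.4, -6.4, 1.5]
width: 0.0141
grip_force: 20.0
```

```bash
python3 q.py
```

```text
t 9.40 yaw -166.18 T [-1.259  0.623 -0.176] F [-2.4 -6.4  1.5] j7 1.94 pos [ 0.5291 -0.0597  0.0901] g 20.0
```

Emit:
drive_tool(series=[0,0,-0.2,0,0,0,-1,0,0,-0.2,0,0,0,-1])

```text
time: 9.57
ee_pos: [0.5291, -0.0597, 0.0901]
eef_rot: [-0.128, 0.992, -0.0, -0.0]
ft_force: [-2.7, -6.1, 2.2]
width: 0.0141
grip_force: 20.0
```

```bash
python3 q.py
```

```text
t 9.57 yaw -165.24 T [-1.281  0.605 -0.215] F [-2.7 -6.1  2.2] j7 1.96 pos [ 0.5291 -0.0597  0.0901] g 20.0
```

Emit:
drive_tool(series=[0,0,-0.2,0,0,0,-1,0,0,-0.2,0,0,0,-1])

```text
time: 9.73
ee_pos: [0.5291, -0.0597, 0.0901]
eef_rot: [-0.137, 0.991, -0.0, 0.0]
ft_force: [-3.0, -5.6, 2.7]
width: 0.0138
grip_force: 20.0
```

```bash
python3 q.py
```

```text
t 9.73 yaw -164.26 T [-1.27   0.65  -0.315] F [-3.  -5.6  2.7] j7 1.98 pos [ 0.5291 -0.0597  0.0901] g 20.0
```

Emit:
drive_tool(series=[0,0,-0.2,0,0,0,-1,0,0,-0.2,0,0,0,-1])

```text
time: 9.9
ee_pos: [0.5291, -0.0597, 0.0901]
eef_rot: [-0.146, 0.989, -0.0, 0.0]
ft_force: [-2.6, -4.5, 2.5]
width: 0.0139
grip_force: 20.0
```

```bash
python3 q.py
```

```text
t 9.90 yaw -163.25 T [-1.239  0.678 -0.159] F [-2.6 -4.5  2.5] j7 1.99 pos [ 0.5291 -0.0597  0.0901] g 20.0
```

Emit:
drive_tool(series=[0,0,0,0,0,0,-1])

```text
time: 9.98
ee_pos: [0.5291, -0.0596, 0.0901]
eef_rot: [-0.145, 0.989, -0.0, -0.0]
ft_force: [-2.0, -5.3, 1.3]
width: 0.0142
grip_force: 20.0
```

```bash
python3 q.py
```

```text
t 9.98 yaw -163.29 T [-1.316  0.663 -0.166] F [-2.  -5.3  1.3] j7 1.99 pos [ 0.5291 -0.0596  0.0901] g 20.0
```

Emit:
drive_tool(series=[0,0,-0.2,0,0,0,-1,0,0,-0.2,0,0,0,-1])

```text
time: 10.15
ee_pos: [0.5291, -0.0596, 0.0901]
eef_rot: [-0.155, 0.988, -0.0, -0.0]
ft_force: [-1.9, -5.5, 2.2]
width: 0.0141
grip_force: 20.0
```

```bash
python3 q.py
```

```text
t 10.15 yaw -162.22 T [-1.316  0.623  0.025] F [-1.9 -5.5  2.2] j7 2.01 pos [ 0.5291 -0.0596  0.0901] g 20.0
```

Emit:
drive_tool(series=[0,0,0,0,0,0,-1])

```text
time: 10.23
ee_pos: [0.5291, -0.0595, 0.0901]
eef_rot: [-0.154, 0.988, -0.0, -0.0]
ft_force: [-2.0, -5.9, 1.8]
width: 0.0139
grip_force: 20.0
```

```bash
python3 q.py
```

```text
t 10.23 yaw -162.26 T [-1.407  0.599  0.033] F [-2.  -5.9  1.8] j7 2.01 pos [ 0.5291 -0.0595  0.0901] g 20.0
```

Emit:
drive_tool(series=[0,0,-0.4,0,0,0,-1,0,0,-0.8,0,0,0,-1,0,0,-1.2,0,0,0,-1,0,0,-1.2,0,0,0,-1])

```text
time: 10.57
ee_pos: [0.5292, -0.0597, 0.0901]
eef_rot: [-0.207, 0.978, -0.0, -0.0]
ft_force: [-1.5, -4.4, 1.3]
width: 0.0142
grip_force: 20.0
```

```bash
python3 q.py
```

```text
t 10.57 yaw -156.15 T [-1.34   0.588 -0.105] F [-1.5 -4.4  1.3] j7 2.11 pos [ 0.5292 -0.0597  0.0901] g 20.0
```

Emit:
drive_tool(series=[0,0,-0.4,0,0,0,-1,0,0,-0.4,0,0,0,-1])

```text
time: 10.73
ee_pos: [0.5292, -0.0598, 0.0902]
eef_rot: [-0.223, 0.975, -0.0, 0.0]
ft_force: [-2.1, -5.8, 1.6]
width: 0.0139
grip_force: 20.0
```

```bash
python3 q.py
```

```text
t 10.73 yaw -154.18 T [-1.335  0.576 -0.181] F [-2.1 -5.8  1.6] j7 2.14 pos [ 0.5292 -0.0598  0.0902] g 20.0
```

Emit:
drive_tool(series=[0,0,-0.2,0,0,0,-1,0,0,-0.2,0,0,0,-1])

```text
time: 10.9
ee_pos: [0.5292, -0.0598, 0.0901]
eef_rot: [-0.231, 0.973, -0.0, -0.0]
ft_force: [-1.8, -5.9, 0.8]
width: 0.0137
grip_force: 20.0
```

```bash
python3 q.py
```

```text
t 10.90 yaw -153.25 T [-1.355  0.565 -0.262] F [-1.8 -5.9  0.8] j7 2.16 pos [ 0.5292 -0.0598  0.0901] g 20.0
```

Emit:
drive_tool(series=[0,0,-0.2,0,0,0,-1,0,0,-0.2,0,0,0,-1])

```text
time: 11.07
ee_pos: [0.5292, -0.0598, 0.0901]
eef_rot: [-0.24, 0.971, -0.0, 0.0]
ft_force: [-2.1, -6.5, 2.1]
width: 0.0135
grip_force: 20.0
```

```bash
python3 q.py
```

```text
t 11.07 yaw -152.26 T [-1.351  0.523 -0.293] F [-2.1 -6.5  2.1] j7 2.18 pos [ 0.5292 -0.0598  0.0901] g 20.0
```

Emit:
drive_tool(series=[0,0,0,0,0,0,-1])

```text
time: 11.15
ee_pos: [0.5292, -0.0598, 0.0901]
eef_rot: [-0.239, 0.971, -0.0, 0.0]
ft_force: [-1.1, -5.7, 0.2]
width: 0.0137
grip_force: 20.0
```

```bash
python3 q.py
```

```text
t 11.15 yaw -152.31 T [-1.328  0.579 -0.226] F [-1.1 -5.7  0.2] j7 2.18 pos [ 0.5292 -0.0598  0.0901] g 20.0
```

Emit:
drive_tool(series=[0,0,-0.2,0,0,0,-1,0,0,-0.2,0,0,0,-1])

```text
time: 11.32
ee_pos: [0.5292, -0.0598, 0.0901]
eef_rot: [-0.248, 0.969, -0.0, 0.0]
ft_force: [-1.3, -6.1, 1.7]
width: 0.0138
grip_force: 20.0
```

```bash
python3 q.py
```

```text
t 11.32 yaw -151.25 T [-1.379  0.521 -0.225] F [-1.3 -6.1  1.7] j7 2.19 pos [ 0.5292 -0.0598  0.0901] g 20.0
```

Emit:
drive_tool(series=[0,0,-0.2,0,0,0,-1,0,0,-0.2,0,0,0,-1])

```text
time: 11.48
ee_pos: [0.5292, -0.0598, 0.0901]
eef_rot: [-0.257, 0.966, -0.0, 0.0]
ft_force: [-1.9, -5.5, 1.0]
width: 0.0139
grip_force: 20.0
```

```bash
python3 q.py
```

```text
t 11.48 yaw -150.25 T [-1.358  0.616 -0.32 ] F [-1.9 -5.5  1. ] j7 2.21 pos [ 0.5292 -0.0598  0.0901] g 20.0
```

Emit:
drive_tool(series=[0,0,-0.2,0,0,0,-1,0,0,-0.2,0,0,0,-1])

```text
time: 11.65
ee_pos: [0.5292, -0.0598, 0.0901]
eef_rot: [-0.265, 0.964, -0.0, 0.0]
ft_force: [-2.2, -6.1, 0.9]
width: 0.0139
grip_force: 20.0
```

```bash
python3 q.py
```

```text
t 11.65 yaw -149.26 T [-1.366  0.558 -0.245] F [-2.2 -6.1  0.9] j7 2.23 pos [ 0.5292 -0.0598  0.0901] g 20.0
```

Emit:
drive_tool(series=[0,0,0,0,0,0,-1])

```text
time: 11.73
ee_pos: [0.5292, -0.0598, 0.0901]
eef_rot: [-0.265, 0.964, -0.0, 0.0]
ft_force: [-1.9, -5.3, 0.8]
width: 0.0141
grip_force: 20.0
```

```bash
python3 q.py
```

```text
t 11.73 yaw -149.31 T [-1.4    0.542 -0.294] F [-1.9 -5.3  0.8] j7 2.23 pos [ 0.5292 -0.0598  0.0901] g 20.0
```

Emit:
drive_tool(series=[0,0,0.6,0,0,0,-1,0,0,1.2,0.02,-0.02,0,-1,0,0,1.2,0.02,-0.02,0,-1])

```text
time: 11.98
ee_pos: [0.5291, -0.06, 0.0901]
eef_rot: [-0.213, 0.977, 0.0, 0.0]
ft_force: [-1.6, -3.0, 1.1]
width: 0.0141
grip_force: 20.0
```

```bash
python3 q.py
```

```text
t 11.98 yaw -155.37 T [-0.783  0.365 -0.151] F [-1.6 -3.   1.1] j7 2.13 pos [ 0.5291 -0.06    0.0901] g 20.0
```

Emit:
drive_tool(series=[0,0,0,0,0,0,-1,0,0,0,0,0,0,-1,0,0,0,0,0,0,-1], grip_force=50)

```text
time: 12.23
ee_pos: [0.529, -0.06, 0.0901]
eef_rot: [-0.216, 0.976, 0.0, 0.0]
ft_force: [-1.5, -3.0, 0.1]
width: 0.0139
grip_force: 50.0
```

```bash
python3 q.py
```

```text
t 12.23 yaw -155.04 T [-0.592  0.297 -0.13 ] F [-1.5 -3.   0.1] j7 2.13 pos [ 0.529  -0.06    0.0901] g 50.0
```

Emit:
drive_tool(series=[0,0,-0.4,0,0,0,-1,0,0,-0.4,0,0,0,-1])

```text
time: 12.4
ee_pos: [0.529, -0.0602, 0.0901]
eef_rot: [-0.234, 0.972, 0.0, 0.0]
ft_force: [0.1, -2.8, 0.2]
width: 0.0136
grip_force: 50.0
```

```bash
python3 q.py
```

```text
t 12.40 yaw -152.97 T [-0.602  0.275 -0.215] F [ 0.1 -2.8  0.2] j7 2.17 pos [ 0.529  -0.0602  0.0901] g 50.0
```

Emit:
drive_tool(series=[0,0,-0.4,0,0,0,-1,0,0,-0.4,0,0,0,-1])

```text
time: 12.57
ee_pos: [0.529, -0.0602, 0.0901]
eef_rot: [-0.25, 0.968, 0.0, 0.0]
ft_force: [-0.6, -2.6, 0.0]
width: 0.0138
grip_force: 50.0
```

```bash
python3 q.py
```

```text
t 12.57 yaw -151.03 T [-0.666  0.18  -0.253] F [-0.6 -2.6  0. ] j7 2.20 pos [ 0.529  -0.0602  0.0901] g 50.0
```

Emit:
drive_tool(series=[0,0,-0.2,0,0,0,-1,0,0,-0.2,0,0,0,-1])

```text
time: 12.73
ee_pos: [0.529, -0.0602, 0.0901]
eef_rot: [-0.258, 0.966, 0.0, 0.0]
ft_force: [-0.8, -3.3, 0.2]
width: 0.0139
grip_force: 50.0
```

```bash
python3 q.py
```

```text
t 12.73 yaw -150.06 T [-0.66   0.184 -0.275] F [-0.8 -3.3  0.2] j7 2.21 pos [ 0.529  -0.0602  0.0901] g 50.0
```

Emit:
drive_tool(series=[0,0,0,0,0,0,-1])

```text
time: 12.82
ee_pos: [0.5289, -0.0602, 0.0901]
eef_rot: [-0.258, 0.966, 0.0, 0.0]
ft_force: [-0.5, -3.1, -0.3]
width: 0.0137
grip_force: 50.0
```

```bash
python3 q.py
```

```text
t 12.82 yaw -150.11 T [-0.69   0.098 -0.243] F [-0.5 -3.1 -0.3] j7 2.21 pos [ 0.5289 -0.0602  0.0901] g 50.0
```

Emit:
drive_tool(series=[0,0,-0.2,0,0,0,-1,0,0,-0.2,0,0,0,-1])

```text
time: 12.98
ee_pos: [0.5289, -0.0602, 0.0901]
eef_rot: [-0.267, 0.964, -0.0, 0.0]
ft_force: [0.6, -4.0, -0.8]
width: 0.0136
grip_force: 50.0
```

```bash
python3 q.py
```

```text
t 12.98 yaw -149.01 T [-0.741  0.032 -0.264] F [ 0.6 -4.  -0.8] j7 2.23 pos [ 0.5289 -0.0602  0.0901] g 50.0
```

Emit:
drive_tool(series=[0,0,-0.2,0,0,0,-1,0,0,-0.2,0,0,0,-1])

```text
time: 13.15
ee_pos: [0.529, -0.0602, 0.0901]
eef_rot: [-0.276, 0.961, -0.0, 0.0]
ft_force: [-0.0, -3.6, -1.1]
width: 0.0138
grip_force: 50.0
```

```bash
python3 q.py
```

```text
t 13.15 yaw -148.00 T [-0.765 -0.068 -0.266] F [-0.  -3.6 -1.1] j7 2.25 pos [ 0.529  -0.0602  0.0901] g 50.0
```

Emit:
drive_tool(series=[0,0,0,0,0,0,-1])

```text
time: 13.23
ee_pos: [0.529, -0.0603, 0.0901]
eef_rot: [-0.275, 0.961, -0.0, 0.0]
ft_force: [0.5, -3.7, -1.3]
width: 0.0133
grip_force: 50.0
```

```bash
python3 q.py
```

```text
t 13.23 yaw -148.07 T [-0.742 -0.035 -0.331] F [ 0.5 -3.7 -1.3] j7 2.25 pos [ 0.529  -0.0603  0.0901] g 50.0
```

```bash
python3 - <<'E'
from h import *
cv2.imwrite("pics/w2.png",camera("wrist")[...,::-1])
im=cv2.imread("pics/w2.png")[...,::-1]; crop(im,130,150,380,330,3,"w2c")
E
python3 q.py
```

```text
t 13.28 yaw -148.07 T [-0.761 -0.118 -0.365] F [ 0.5 -3.  -0.3] j7 2.25 pos [ 0.529  -0.0602  0.0901] g 50.0
```

View pics/w2c.png

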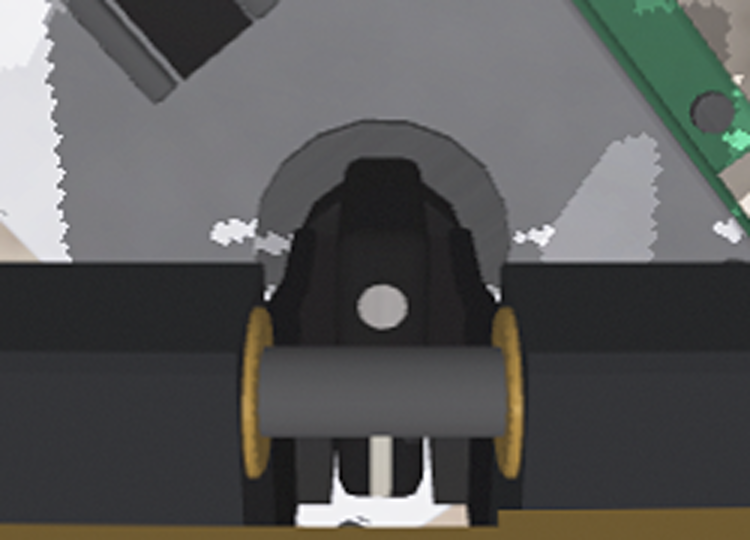

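The bar, its dot at (382,306) and its mark at (380,465) line up with the pads, so the knob hasn't slipped in the grip. I'll average the torque over a few readings.

Emit:
drive_tool(series=[0,0,0,0,0,0,-1])

```text
time: 13.37
ee_pos: [0.529, -0.0602, 0.0902]
eef_rot: [-0.275, 0.961, -0.0, 0.0]
ft_force: [1.3, -4.2, -1.0]
width: 0.0134
grip_force: 50.0
```

```bash
python3 q.py
```

```text
t 13.37 yaw -148.08 T [-0.767 -0.102 -0.327] F [ 1.3 -4.2 -1. ] j7 2.25 pos [ 0.529  -0.0602  0.0902] g 50.0
```

Emit:
drive_tool(series=[0,0,0,0,0,0,-1])

```text
time: 13.45
ee_pos: [0.529, -0.0602, 0.0901]
eef_rot: [-0.275, 0.961, -0.0, 0.0]
ft_force: [1.3, -3.6, -0.4]
width: 0.0133
grip_force: 50.0
```

```bash
python3 q.py
```

```text
t 13.45 yaw -148.08 T [-0.798 -0.14  -0.327] F [ 1.3 -3.6 -0.4] j7 2.25 pos [ 0.529  -0.0602  0.0901] g 50.0
```

Emit:
drive_tool(series=[0,0,-0.2,0,0,0,-1,0,0,-0.2,0,0,0,-1])

```text
time: 13.62
ee_pos: [0.529, -0.0602, 0.0901]
eef_rot: [-0.284, 0.959, -0.0, 0.0]
ft_force: [1.6, -4.5, -1.1]
width: 0.0133
grip_force: 50.0
```

```bash
python3 q.py
```

```text
t 13.62 yaw -146.99 T [-0.864 -0.159 -0.395] F [ 1.6 -4.5 -1.1] j7 2.27 pos [ 0.529  -0.0602  0.0901] g 50.0
```

Emit:
drive_tool(series=[0,0,0,0,0,0,-1])

```text
time: 13.7
ee_pos: [0.529, -0.0602, 0.0902]
eef_rot: [-0.284, 0.959, -0.0, 0.0]
ft_force: [1.8, -5.3, -0.8]
width: 0.0136
grip_force: 50.0
```

```bash
python3 q.py
```

```text
t 13.70 yaw -147.06 T [-0.805 -0.171 -0.36 ] F [ 1.8 -5.3 -0.8] j7 2.26 pos [ 0.529  -0.0602  0.0902] g 50.0
```

Emit:
drive_tool(series=[0,0,0.8,0,0,0,-1,0,0,1.6,0,0,0,-1,0,0,2.4,0,0,0,-1,0,0,2.4,0,0,0,-1])

```text
time: 14.03
ee_pos: [0.5288, -0.0599, 0.0901]
eef_rot: [-0.18, 0.984, 0.0, -0.0]
ft_force: [0.1, -3.2, -0.7]
width: 0.0133
grip_force: 50.0
```

```bash
python3 q.py
```

```text
t 14.03 yaw -159.21 T [-0.753 -0.007  0.04 ] F [ 0.1 -3.2 -0.7] j7 2.06 pos [ 0.5288 -0.0599  0.0901] g 50.0
```

Emit:
drive_tool(series=[0,0,0.6,0,0,0,-1,0,0,0.6,0,0,0,-1])

```text
time: 14.2
ee_pos: [0.5288, -0.0599, 0.0901]
eef_rot: [-0.156, 0.988, 0.0, -0.0]
ft_force: [-0.8, -1.7, -0.8]
width: 0.0138
grip_force: 50.0
```

```bash
python3 q.py
```

```text
t 14.20 yaw -162.03 T [-0.612  0.001  0.055] F [-0.8 -1.7 -0.8] j7 2.01 pos [ 0.5288 -0.0599  0.0901] g 50.0
```

Emit:
drive_tool(series=[0,0,0.4,0,0,0,-1,0,0,0.4,0,0,0,-1])

```text
time: 14.37
ee_pos: [0.5289, -0.0599, 0.0901]
eef_rot: [-0.14, 0.99, 0.0, -0.0]
ft_force: [-0.2, -2.3, -0.0]
width: 0.0136
grip_force: 50.0
```

```bash
python3 q.py
```

```text
t 14.37 yaw -163.96 T [-0.543  0.033  0.001] F [-0.2 -2.3 -0. ] j7 1.98 pos [ 0.5289 -0.0599  0.0901] g 50.0
```

Emit:
drive_tool(series=[0,0,0.4,0,0,0,-1,0,0,0.4,0,0,0,-1])

```text
time: 14.53
ee_pos: [0.5288, -0.0599, 0.0901]
eef_rot: [-0.122, 0.993, 0.0, -0.0]
ft_force: [-0.1, -0.7, 0.6]
width: 0.0138
grip_force: 50.0
```

```bash
python3 q.py
```

```text
t 14.53 yaw -165.97 T [-0.437  0.056 -0.007] F [-0.1 -0.7  0.6] j7 1.95 pos [ 0.5288 -0.0599  0.0901] g 50.0
```

Emit:
drive_tool(series=[0,0,0.4,0,0,0,-1,0,0,0.4,0,0,0,-1])

```text
time: 14.7
ee_pos: [0.5289, -0.0599, 0.0901]
eef_rot: [-0.105, 0.994, 0.0, -0.0]
ft_force: [-0.5, -2.8, -0.7]
width: 0.0138
grip_force: 50.0
```

```bash
python3 q.py
```

```text
t 14.70 yaw -167.97 T [-0.317  0.062  0.059] F [-0.5 -2.8 -0.7] j7 1.91 pos [ 0.5289 -0.0599  0.0901] g 50.0
```

Emit:
drive_tool(series=[0,0,0.4,0,0,0,-1,0,0,0.4,0,0,0,-1])

```text
time: 14.87
ee_pos: [0.5289, -0.0599, 0.0901]
eef_rot: [-0.087, 0.996, 0.0, -0.0]
ft_force: [-0.2, -1.3, 0.3]
width: 0.0135
grip_force: 50.0
```

```bash
python3 q.py
```

```text
t 14.87 yaw -169.96 T [-0.226  0.124  0.163] F [-0.2 -1.3  0.3] j7 1.88 pos [ 0.5289 -0.0599  0.0901] g 50.0
```

Emit:
drive_tool(series=[0,0,0.4,0,0,0,-1,0,0,0.4,0,0,0,-1])

```text
time: 15.03
ee_pos: [0.5288, -0.0599, 0.0901]
eef_rot: [-0.07, 0.998, 0.0, -0.0]
ft_force: [-0.4, -0.8, 0.3]
width: 0.0137
grip_force: 50.0
```

```bash
python3 q.py
```

```text
t 15.03 yaw -171.99 T [-0.171  0.091  0.062] F [-0.4 -0.8  0.3] j7 1.85 pos [ 0.5288 -0.0599  0.0901] g 50.0
```

Emit:
drive_tool(series=[0,0,0.4,0,0,0,-1,0,0,0.4,0,0,0,-1])

```text
time: 15.2
ee_pos: [0.5289, -0.0599, 0.0901]
eef_rot: [-0.052, 0.999, 0.0, -0.0]
ft_force: [-0.4, 0.1, 1.0]
width: 0.0136
grip_force: 50.0
```

```bash
python3 q.py
```

```text
t 15.20 yaw -173.99 T [-0.097  0.107 -0.05 ] F [-0.4  0.1  1. ] j7 1.81 pos [ 0.5289 -0.0599  0.0901] g 50.0
```

Emit:
drive_tool(series=[0,0,0.4,0,0,0,-1,0,0,0.4,0,0,0,-1])

```text
time: 15.37
ee_pos: [0.5289, -0.0599, 0.0901]
eef_rot: [-0.035, 0.999, 0.0, -0.0]
ft_force: [-0.8, 0.5, 0.3]
width: 0.0137
grip_force: 50.0
```

```bash
python3 q.py
```

```text
t 15.37 yaw -175.99 T [0.028 0.162 0.031] F [-0.8  0.5  0.3] j7 1.78 pos [ 0.5289 -0.0599  0.0901] g 50.0
```

Emit:
drive_tool(series=[0,0,0.4,0,0,0,-1,0,0,0.4,0,0,0,-1])

```text
time: 15.53
ee_pos: [0.5289, -0.0599, 0.0901]
eef_rot: [-0.018, 1.0, 0.0, -0.0]
ft_force: [0.4, -0.1, 0.0]
width: 0.0137
grip_force: 50.0
```

```bash
python3 q.py
```

```text
t 15.53 yaw -177.99 T [ 0.075  0.102 -0.016] F [ 0.4 -0.1  0. ] j7 1.75 pos [ 0.5289 -0.0599  0.0901] g 50.0
```

Emit:
drive_tool(series=[0,0,0.4,0,0,0,-1,0,0,0.4,0,0,0,-1])

```text
time: 15.7
ee_pos: [0.5289, -0.0599, 0.0901]
eef_rot: [-0.0, 1.0, 0.0, -0.0]
ft_force: [-0.2, -0.2, 0.5]
width: 0.0142
grip_force: 50.0
```

```bash
python3 q.py
```

```text
t 15.70 yaw -179.98 T [0.149 0.111 0.12 ] F [-0.2 -0.2  0.5] j7 1.71 pos [ 0.5289 -0.0599  0.0901] g 50.0
```

Emit:
drive_tool(series=[0,0,0.2,0,0,0,-1,0,0,0.2,0,0,0,-1])

```text
time: 15.87
ee_pos: [0.5289, -0.0598, 0.0901]
eef_rot: [0.009, 1.0, 0.0, -0.0]
ft_force: [-0.9, 0.6, 0.5]
width: 0.0136
grip_force: 50.0
```

```bash
python3 q.py
```

```text
t 15.87 yaw 179.00 T [0.28  0.141 0.273] F [-0.9  0.6  0.5] j7 1.70 pos [ 0.5289 -0.0598  0.0901] g 50.0
```

Emit:
drive_tool(series=[0,0,0.2,0,0,0,-1,0,0,0.2,0,0,0,-1])

```text
time: 16.03
ee_pos: [0.5289, -0.0599, 0.0901]
eef_rot: [0.018, 1.0, 0.0, -0.0]
ft_force: [-1.0, 2.0, 0.4]
width: 0.0139
grip_force: 50.0
```

```bash
python3 q.py
```

```text
t 16.03 yaw 177.91 T [0.516 0.16  0.195] F [-1.   2.   0.4] j7 1.68 pos [ 0.5289 -0.0599  0.0901] g 50.0
```

Emit:
drive_tool(series=[0,0,0.2,0,0,0,-1,0,0,0.2,0,0,0,-1])

```text
time: 16.2
ee_pos: [0.5289, -0.06, 0.0901]
eef_rot: [0.027, 1.0, 0.0, -0.0]
ft_force: [-0.8, 2.1, -0.0]
width: 0.0137
grip_force: 50.0
```

```bash
python3 q.py
```

```text
t 16.20 yaw 176.87 T [0.566 0.135 0.098] F [-0.8  2.1 -0. ] j7 1.66 pos [ 0.5289 -0.06    0.0901] g 50.0
```

Emit:
drive_tool(series=[0,0,0.2,0,0,0,-1,0,0,0.2,0,0,0,-1])

```text
time: 16.37
ee_pos: [0.5289, -0.06, 0.0901]
eef_rot: [0.036, 0.999, 0.0, -0.0]
ft_force: [-0.2, 1.8, 0.5]
width: 0.0135
grip_force: 50.0
```

```bash
python3 q.py
```

```text
t 16.37 yaw 175.85 T [ 0.721  0.093 -0.043] F [-0.2  1.8  0.5] j7 1.65 pos [ 0.5289 -0.06    0.0901] g 50.0
```

Emit:
drive_tool(series=[0,0,0.2,0,0,0,-1,0,0,0.2,0,0,0,-1])

```text
time: 16.53
ee_pos: [0.5289, -0.06, 0.0901]
eef_rot: [0.045, 0.999, 0.0, -0.0]
ft_force: [-0.8, 2.7, 0.9]
width: 0.0138
grip_force: 50.0
```

```bash
python3 q.py
```

```text
t 16.53 yaw 174.85 T [ 0.783  0.084 -0.06 ] F [-0.8  2.7  0.9] j7 1.63 pos [ 0.5289 -0.06    0.0901] g 50.0
```

Emit:
drive_tool(series=[0,0,0.2,0,0,0,-1,0,0,0.2,0,0,0,-1])

```text
time: 16.7
ee_pos: [0.5289, -0.06, 0.0901]
eef_rot: [0.054, 0.999, 0.0, -0.0]
ft_force: [-0.9, 1.7, 0.2]
width: 0.0135
grip_force: 50.0
```

```bash
python3 q.py
```

```text
t 16.70 yaw 173.85 T [ 0.882  0.128 -0.01 ] F [-0.9  1.7  0.2] j7 1.61 pos [ 0.5289 -0.06    0.0901] g 50.0
```

Emit:
drive_tool(series=[0,0,0.6,0,0,0,-1,0,0,1.2,0,0,0,-1,0,0,1.2,0,0,0,-1])

```text
time: 16.95
ee_pos: [0.5289, -0.06, 0.0901]
eef_rot: [0.106, 0.994, 0.0, 0.0]
ft_force: [-0.4, 3.6, 0.2]
width: 0.0137
grip_force: 50.0
```

```bash
python3 q.py
```

```text
t 16.95 yaw 167.81 T [0.909 0.09  0.172] F [-0.4  3.6  0.2] j7 1.51 pos [ 0.5289 -0.06    0.0901] g 50.0
```

Emit:
drive_tool(series=[0,0,0.2,0,0,0,-1,0,0,0.2,0,0,0,-1])

```text
time: 17.12
ee_pos: [0.5289, -0.0599, 0.0901]
eef_rot: [0.113, 0.994, 0.0, 0.0]
ft_force: [-0.7, 3.3, 0.6]
width: 0.0137
grip_force: 50.0
```

```bash
python3 q.py
```

```text
t 17.12 yaw 166.97 T [1.037 0.042 0.263] F [-0.7  3.3  0.6] j7 1.50 pos [ 0.5289 -0.0599  0.0901] g 50.0
```

Emit:
drive_tool(series=[0,0,0.2,0,0,0,-1,0,0,0.2,0,0,0,-1])

```text
time: 17.28
ee_pos: [0.5289, -0.06, 0.0901]
eef_rot: [0.123, 0.992, 0.0, 0.0]
ft_force: [-0.9, 5.3, 0.6]
width: 0.0137
grip_force: 50.0
```

```bash
python3 q.py
```

```text
t 17.28 yaw 165.90 T [1.161 0.023 0.147] F [-0.9  5.3  0.6] j7 1.48 pos [ 0.5289 -0.06    0.0901] g 50.0
```

Emit:
drive_tool(series=[0,0,0.4,0,0,0,-1,0,0,0.4,0,0,0,-1])

```text
time: 17.45
ee_pos: [0.5289, -0.06, 0.0901]
eef_rot: [0.14, 0.99, 0.0, -0.0]
ft_force: [-0.8, 3.8, 0.9]
width: 0.0138
grip_force: 50.0
```

```bash
python3 q.py
```

```text
t 17.45 yaw 163.85 T [1.296 0.033 0.022] F [-0.8  3.8  0.9] j7 1.45 pos [ 0.5289 -0.06    0.0901] g 50.0
```

Emit:
drive_tool(series=[0,0,0.4,0,0,0,-1,0,0,0.4,0,0,0,-1])

```text
time: 17.62
ee_pos: [0.5289, -0.06, 0.0901]
eef_rot: [0.157, 0.988, 0.0, -0.0]
ft_force: [0.1, 4.8, 0.6]
width: 0.0136
grip_force: 50.0
```

```bash
python3 q.py
```

```text
t 17.62 yaw 161.89 T [ 1.296 -0.016 -0.005] F [0.1 4.8 0.6] j7 1.41 pos [ 0.5289 -0.06    0.0901] g 50.0
```

Emit:
drive_tool(series=[0,0,0.6,0,0,0,-1,0,0,1,0,0,0,-1,0,0,1,0,0,0,-1])

```text
time: 17.87
ee_pos: [0.5289, -0.06, 0.0901]
eef_rot: [0.2, 0.98, 0.0, 0.0]
ft_force: [-0.4, 5.1, 0.7]
width: 0.0137
grip_force: 50.0
```

```bash
python3 q.py
```

```text
t 17.87 yaw 156.93 T [ 1.341 -0.104 -0.026] F [-0.4  5.1  0.7] j7 1.33 pos [ 0.5289 -0.06    0.0901] g 50.0
```

Emit:
drive_tool(series=[0,0,0.2,0,0,0,-1,0,0,0.2,0,0,0,-1])

```text
time: 18.03
ee_pos: [0.5289, -0.0599, 0.0901]
eef_rot: [0.208, 0.978, 0.0, 0.0]
ft_force: [-0.2, 3.7, 0.6]
width: 0.0132
grip_force: 50.0
```

```bash
python3 q.py
```

```text
t 18.03 yaw 155.99 T [ 1.413 -0.108  0.149] F [-0.2  3.7  0.6] j7 1.32 pos [ 0.5289 -0.0599  0.0901] g 50.0
```

Emit:
drive_tool(series=[0,0,0.2,0,0,0,-1,0,0,0.2,0,0,0,-1])

```text
time: 18.2
ee_pos: [0.529, -0.0599, 0.0901]
eef_rot: [0.216, 0.976, 0.0, 0.0]
ft_force: [0.3, 4.7, 0.4]
width: 0.0139
grip_force: 50.0
```

```bash
python3 q.py
```

```text
t 18.20 yaw 155.01 T [ 1.418 -0.038  0.277] F [0.3 4.7 0.4] j7 1.30 pos [ 0.529  -0.0599  0.0901] g 50.0
```

Emit:
drive_tool(series=[0,0,0.2,0,0,0,-1,0,0,0.2,0,0,0,-1])

```text
time: 18.37
ee_pos: [0.529, -0.0599, 0.0901]
eef_rot: [0.225, 0.974, 0.0, 0.0]
ft_force: [-0.5, 4.3, -0.1]
width: 0.0137
grip_force: 50.0
```

```bash
python3 q.py
```

```text
t 18.37 yaw 153.99 T [ 1.417 -0.166  0.206] F [-0.5  4.3 -0.1] j7 1.28 pos [ 0.529  -0.0599  0.0901] g 50.0
```

Emit:
drive_tool(series=[0,0,0.4,0,0,0,-1,0,0,0.4,0,0,0,-1])

```text
time: 18.53
ee_pos: [0.529, -0.06, 0.0902]
eef_rot: [0.243, 0.97, 0.0, 0.0]
ft_force: [0.7, 5.2, -0.6]
width: 0.0138
grip_force: 50.0
```

```bash
python3 q.py
```

```text
t 18.53 yaw 151.92 T [ 1.459 -0.128  0.085] F [ 0.7  5.2 -0.6] j7 1.25 pos [ 0.529  -0.06    0.0902] g 50.0
```

Emit:
drive_tool(series=[0,0,0.4,0,0,0,-1,0,0,0.4,0,0,0,-1])

```text
time: 18.7
ee_pos: [0.529, -0.0599, 0.0901]
eef_rot: [0.26, 0.966, 0.0, 0.0]
ft_force: [0.6, 4.3, -0.7]
width: 0.0135
grip_force: 50.0
```

```bash
python3 q.py
```

```text
t 18.70 yaw 149.91 T [ 1.441 -0.084 -0.012] F [ 0.6  4.3 -0.7] j7 1.22 pos [ 0.529  -0.0599  0.0901] g 50.0
```

Emit:
drive_tool(series=[0,0,0.5,0,0,0,-1,0,0,1,0,0,0,-1,0,0,1,0,0,0,-1])

```text
time: 18.95
ee_pos: [0.529, -0.0599, 0.0901]
eef_rot: [0.302, 0.953, 0.0, 0.0]
ft_force: [0.6, 6.0, -0.1]
width: 0.014
grip_force: 50.0
```

```bash
python3 q.py
```

```text
t 18.95 yaw 144.87 T [ 1.502 -0.21   0.038] F [ 0.6  6.  -0.1] j7 1.13 pos [ 0.529  -0.0599  0.0901] g 50.0
```

Emit:
drive_tool(series=[0,0,0.2,0,0,0,-1,0,0,0.4,0,0,0,-1,0,0,0.4,0,0,0,-1])

```text
time: 19.2
ee_pos: [0.529, -0.0598, 0.0901]
eef_rot: [0.317, 0.948, 0.0, 0.0]
ft_force: [0.3, 5.7, -0.0]
width: 0.0141
grip_force: 50.0
```

```bash
python3 q.py
```

```text
t 19.20 yaw 143.00 T [ 1.453 -0.158  0.266] F [ 0.3  5.7 -0. ] j7 1.10 pos [ 0.529  -0.0598  0.0901] g 50.0
```

Emit:
drive_tool(series=[0,0,0.2,0,0,0,-1,0,0,0.2,0,0,0,-1])

```text
time: 19.37
ee_pos: [0.5291, -0.0599, 0.0902]
eef_rot: [0.326, 0.946, 0.0, 0.0]
ft_force: [-0.5, 5.4, -0.4]
width: 0.0137
grip_force: 50.0
```

```bash
python3 q.py
```

```text
t 19.37 yaw 142.00 T [ 1.524 -0.259  0.155] F [-0.5  5.4 -0.4] j7 1.08 pos [ 0.5291 -0.0599  0.0902] g 50.0
```

Emit:
drive_tool(series=[0,0,0.2,0,0,0,-1,0,0,0.2,0,0,0,-1])

```text
time: 19.53
ee_pos: [0.529, -0.0599, 0.0901]
eef_rot: [0.334, 0.943, 0.0, 0.0]
ft_force: [0.5, 5.6, -0.8]
width: 0.0136
grip_force: 50.0
```

```bash
python3 q.py
```

```text
t 19.53 yaw 140.99 T [ 1.477 -0.239  0.073] F [ 0.5  5.6 -0.8] j7 1.07 pos [ 0.529  -0.0599  0.0901] g 50.0
```

Emit:
drive_tool(series=[0,0,0.2,0,0,0,-1,0,0,0.2,0,0,0,-1])

```text
time: 19.7
ee_pos: [0.5291, -0.0598, 0.0902]
eef_rot: [0.342, 0.94, 0.0, 0.0]
ft_force: [-0.0, 6.5, 0.1]
width: 0.0132
grip_force: 50.0
```

```bash
python3 q.py
```

```text
t 19.70 yaw 139.98 T [ 1.537 -0.199  0.056] F [-0.   6.5  0.1] j7 1.05 pos [ 0.5291 -0.0598  0.0902] g 50.0
```

Emit:
drive_tool(series=[0,0,0.2,0,0,0,-1,0,0,0.4,0,0,0,-1,0,0,0.4,0,0,0,-1])

```text
time: 19.95
ee_pos: [0.5291, -0.0599, 0.0902]
eef_rot: [0.359, 0.933, 0.0, 0.0]
ft_force: [1.0, 5.7, -0.2]
width: 0.0135
grip_force: 50.0
```

```bash
python3 q.py
```

```text
t 19.95 yaw 137.97 T [ 1.517 -0.28  -0.005] F [ 1.   5.7 -0.2] j7 1.02 pos [ 0.5291 -0.0599  0.0902] g 50.0
```

Emit:
drive_tool(series=[0,0,0,0,0,0,0.3,0,0,0,0,0,0,0.3,0,0,0,0,0,0,0.3,0,0,0,0,0,0,0.3,0,0,0,0,0,-0.3,0.3,0,0,0,0,0,-0.8,0.3,0,0,0,0,0,-1.4,0.3,0,0,0,0,0,-1.8,0.3,0,0,0,0,0,-2,0.3,0,0,0,0,0,-2,0.3], grip_force=20)

```text
time: 20.78
ee_pos: [0.5299, -0.0605, 0.1724]
eef_rot: [0.359, 0.933, 0.001, 0.002]
ft_force: [0.4, -0.1, 1.4]
width: 0.056
grip_force: 0.0
```

```bash
python3 -c "
from h import *
rel((.491,-.1757,.17),71.5)"
```

```text
t 20.78 pos [ 0.5299 -0.0605  0.1724] yaw 137.9 j [-0.47  0.19  0.56  1.83 -0.11  1.15  0.96] shift [-1.21 -2.79  0.05] turn [ 0.04  0.   13.28] w 0.056 F [ 0.45 -0.14  1.39] T [-0.061  0.021 -0.007]
```

Emit:
drive_tool(series=[0,0,1.4,-0.2,-0.4,0,-1,0,0,2.8,-0.4,-0.8,0,-1,0,0,4.2,-0.6,-1.3,0,-1,0,0,5.6,-0.8,-1.8,0,-1,0,0,7,-1,-2.2,0,-1,0,0,8.4,-1.1,-2.6,0,-1,0,0,9.8,-1.21,-2.79,0,-1,0,0,11.2,-1.21,-2.79,0,-1,0,0,12.4,-1.21,-2.79,0,-1,0,0,13.3,-1.21,-2.79,0,-1])

```text
time: 21.62
ee_pos: [0.4893, -0.1756, 0.1691]
eef_rot: [0.814, 0.581, -0.001, -0.0]
ft_force: [-0.3, 0.4, -0.6]
width: 0.0022
grip_force: 0.0
```

Emit:
drive_tool(series=[0,0,0,0,0,0,-1,0,0,0,0,0,0,-1,0,0,0,0,0,0,-1])

```text
time: 21.87
ee_pos: [0.4898, -0.1754, 0.1697]
eef_rot: [0.811, 0.585, -0.0, -0.0]
ft_force: [0.4, 0.7, -0.7]
width: 0.0006
grip_force: 0.0
```

Run:
```python
from h import *
rel((.491,-.1757,.073),71.5)
c=get_calibration("wrist"); im=camera("wrist"); cv2.imwrite("pics/w3.png",im[...,::-1])
print(pix(c,[(.501,-.1453,.068),(.5295,-.06,.099),(.491,-.1757,.045)]))
```

```text
t 21.87 pos [ 0.4898 -0.1754  0.1697] yaw 71.6 j [-0.44  0.19  0.78  1.87 -0.14  1.15  0.07] shift [0.   0.03 2.42] turn [-0.01  0.    0.02] w 0.0006 F [ 0.43  0.72 -0.71] T [-0.06   0.085  0.07 ]
[[260.71193399 159.01239434]
 [261.88063662  17.72675373]
 [260.45288773 191.60180347]]
```

View pics/w3.png

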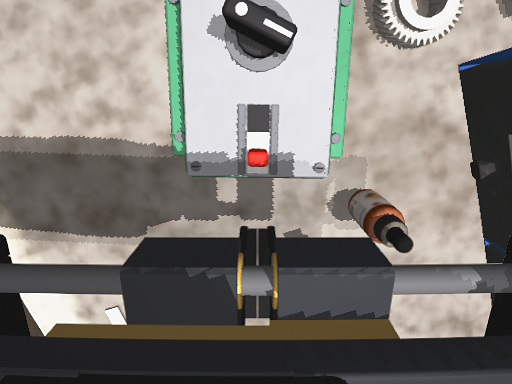

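The tab is at (258,157), within 3 px of the projected (261,159), and the fingers are lined up behind it. The bottle's top stays below the gripper body, so I'll descend behind the tab.

Emit:
drive_tool(series=[0,0,0,0,0,0.7,-1,0,0,0,0,0,1.5,-1,0,0,0,0,0,2.1,-1,0,0,0,0,0,2.42,-1,0,0,0,0,0,2.42,-1,0,0,0,0,0,2.42,-1])

```text
time: 22.42
ee_pos: [0.49, -0.1758, 0.0736]
eef_rot: [0.812, 0.584, -0.0, -0.0]
ft_force: [0.3, -0.1, 0.8]
width: 0.0003
grip_force: 0.0
```

Emit:
drive_tool(series=[0,0,0,0.2,0,0,-1,0,0,0,0.3,0,0,-1,0,0,0,0.3,0,0,-1])

```text
time: 22.67
ee_pos: [0.4953, -0.1626, 0.0745]
eef_rot: [0.811, 0.585, 0.001, 0.0]
ft_force: [0.1, 0.7, -0.4]
width: 0.0005
grip_force: 0.0
```

Emit:
drive_tool(series=[0,0,0,0.05,0,0,-1,0,0,0,0.05,0,0,-1])

```text
time: 22.83
ee_pos: [0.495, -0.1617, 0.0738]
eef_rot: [0.812, 0.584, 0.0, 0.0]
ft_force: [0.4, 0.0, 0.3]
width: 0.0006
grip_force: 0.0
```

Emit:
drive_tool(series=[0,0,0,0.05,0,0,-1,0,0,0,0.05,0,0,-1])

```text
time: 23.0
ee_pos: [0.4953, -0.1604, 0.0735]
eef_rot: [0.812, 0.584, 0.0, 0.0]
ft_force: [0.7, 0.6, 1.4]
width: 0.0002
grip_force: 0.1
```

Emit:
drive_tool(series=[0,0,0,0.05,0,0,-1,0,0,0,0.05,0,0,-1])

```text
time: 23.17
ee_pos: [0.4959, -0.1585, 0.0734]
eef_rot: [0.812, 0.584, 0.0, 0.0]
ft_force: [0.8, -2.3, 1.0]
width: 0.0003
grip_force: 0.8
```

Emit:
drive_tool(series=[0,0,0,0.05,0,0,-1,0,0,0,0.05,0,0,-1])

```text
time: 23.33
ee_pos: [0.4966, -0.1564, 0.0734]
eef_rot: [0.812, 0.584, 0.0, 0.0]
ft_force: [0.6, -1.8, 1.3]
width: 0.0003
grip_force: 0.9
```

Emit:
drive_tool(series=[0,0,0,0.05,0,0,-1,0,0,0,0.05,0,0,-1])

```text
time: 23.5
ee_pos: [0.4973, -0.1543, 0.0733]
eef_rot: [0.812, 0.584, 0.0, 0.0]
ft_force: [1.6, -1.4, 0.7]
width: 0.0006
grip_force: 0.7
```

Emit:
drive_tool(series=[0,0,0,0.03,0,0,-1,0,0,0,0.03,0,0,-1])

```text
time: 23.67
ee_pos: [0.4975, -0.1533, 0.0733]
eef_rot: [0.812, 0.584, 0.0, 0.0]
ft_force: [0.4, -2.0, 0.2]
width: 0.0001
grip_force: 0.7
```

Emit:
drive_tool(series=[0,0,0,0.03,0,0,-1,0,0,0,0.03,0,0,-1])

```text
time: 23.83
ee_pos: [0.4979, -0.1522, 0.0733]
eef_rot: [0.812, 0.584, 0.0, 0.0]
ft_force: [0.4, -2.0, 0.4]
width: 0.0006
grip_force: 0.7
```

Emit:
drive_tool(series=[0,0,0,0.03,0,0,-1,0,0,0,0.03,0,0,-1])

```text
time: 24.0
ee_pos: [0.4983, -0.151, 0.0733]
eef_rot: [0.812, 0.584, 0.0, -0.0]
ft_force: [1.2, -1.6, -0.4]
width: 0.0003
grip_force: 0.8
```

Emit:
drive_tool(series=[0,0,0,0.03,0,0,-1,0,0,0,0.03,0,0,-1])

```text
time: 24.17
ee_pos: [0.4987, -0.1499, 0.0733]
eef_rot: [0.812, 0.584, 0.0, -0.0]
ft_force: [0.8, -1.4, 0.4]
width: 0.0007
grip_force: 0.8
```

Emit:
drive_tool(series=[0,0,0,0.05,0,0,-1,0,0,0,0.1,0,0,-1,0,0,0,0.1,0,0,-1])

```text
time: 24.42
ee_pos: [0.5, -0.1457, 0.0733]
eef_rot: [0.812, 0.584, 0.0, -0.0]
ft_force: [0.8, -1.4, 0.8]
width: 0.0
grip_force: 0.4
```

Emit:
drive_tool(series=[0,0,0,0.05,0,0,-1,0,0,0,0.1,0,0,-1,0,0,0,0.1,0,0,-1])

```text
time: 24.67
ee_pos: [0.5011, -0.1423, 0.0733]
eef_rot: [0.812, 0.584, -0.0, -0.0]
ft_force: [0.7, -2.7, 0.0]
width: 0.0008
grip_force: 0.7
```

Emit:
drive_tool(series=[0,0,0,0.05,0,0,-1,0,0,0,0.05,0,0,-1])

```text
time: 24.83
ee_pos: [0.5012, -0.1421, 0.0733]
eef_rot: [0.812, 0.583, -0.001, 0.001]
ft_force: [-1.9, -8.2, 1.4]
width: 0.0007
grip_force: 4.1
```

Emit:
drive_tool(series=[0,0,0,0.03,0,0,-1,0,0,0,0.03,0,0,-1])

```text
time: 25.0
ee_pos: [0.5012, -0.142, 0.0733]
eef_rot: [0.813, 0.583, -0.001, 0.001]
ft_force: [-3.8, -10.7, 2.0]
width: 0.0006
grip_force: 5.8
```

Emit:
drive_tool(series=[0,0,0,0.08,0,0,-1,0,0,0,0.08,0,0,-1])

```text
time: 25.17
ee_pos: [0.5013, -0.1417, 0.0734]
eef_rot: [0.813, 0.582, -0.003, 0.002]
ft_force: [-6.7, -21.3, 3.5]
width: 0.0001
grip_force: 10.8
```

Emit:
drive_tool(series=[0,0,0,-0.3,0,0,-1,0,0,0,-0.7,0,0,-1,0,0,0,-0.7,0,-0.6,-1,0,0,0,-0.7,0,-1.4,-1,0,0,0,-0.7,0,-2.2,-1,0,0,0,-0.9,0,-2.8,-1,0,0,0,-0.9,0,-3,-1,0,0,0,-0.9,0,-3,-1])

```text
time: 25.83
ee_pos: [0.4926, -0.1704, 0.1951]
eef_rot: [0.812, 0.584, 0.002, 0.001]
ft_force: [-0.3, -0.4, -0.6]
width: 0.0005
grip_force: 0.0
```

Run:
```python
from h import *
rel((.491,-.1757,.2),71.5)
c=get_calibration("wrist"); im=camera("wrist"); crop(im,180,40,340,190,5,"w4")
d=np.array([.317,.949,0])
for s in(.09,.08,.07):print(s,((pix(c,np.array([.5295,-.06,.068])-s*d)-[180,40])*5).round(0))
```

```text
t 25.83 pos [ 0.4926 -0.1704  0.1951] yaw 71.4 j [-0.47  0.16  0.79  1.84 -0.12  1.19  0.04] shift [-0.14  0.   -0.12] turn [ 0.03 -0.03 -0.01] w 0.0005 F [-0.34 -0.43 -0.58] T [-0.094  0.02  -0.013]
0.09 [[392. 603.]]
0.08 [[392. 543.]]
0.07 [[392. 481.]]
```

View pics/w4.png

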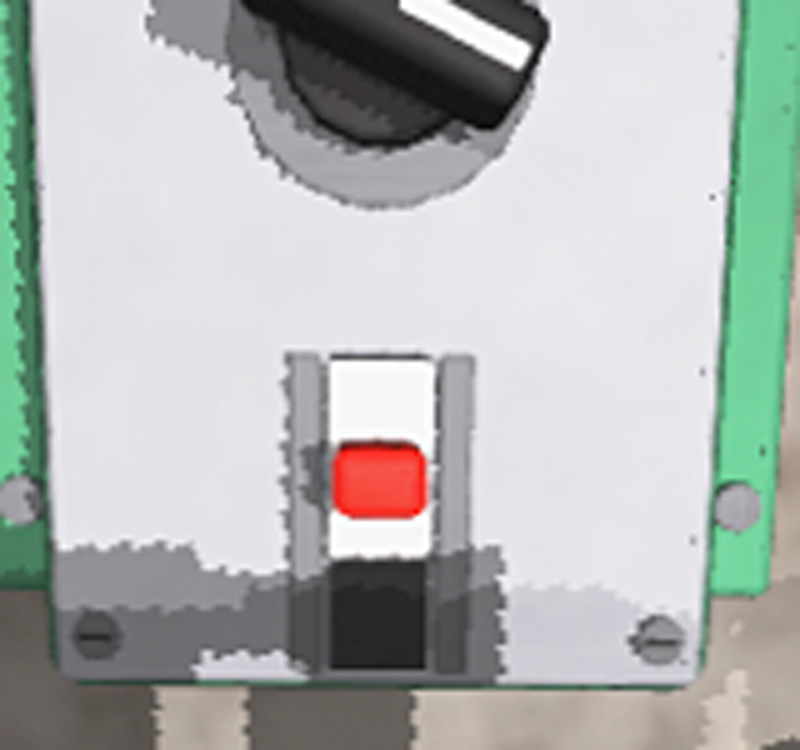

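The red tab is at (380,481), which matches the predicted home row of 481. The white slide is up against the end of its slot, and the gripper is clear of everything.

```bash
python3 -c "
from bench import r
print(r.close_job())"
```

```text
the job is handed in; nothing more can be done
None
```

The indexing unit is set to position five and the job is handed in: I turned the knob anticlockwise to a light touch on the zero stop (about 0.4 N m), then five clicks clockwise, let go, and slid the red bolt home; it met no extra resistance until its end stop, and the gear, bearing and bottle were not touched.

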